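# Fit the filter plate into the suction box

## Robot

A 7-joint arm with a two-finger parallel gripper is mounted at the origin on the work surface. World frame = base frame: x ahead of the robot, y to its left, z up, the work surface at z = 0. Lengths are in m, angles in rad, forces in N, time in s.
With the tool pointing down it reaches from about 0.4 to 0.9 m from the base axis. Payload 5.5 kg.
Tool frame: the origin (TCP) lies at the very end of the fingers, on their centre line; the grasp point (between the pads) lies 19 mm behind it; z points along the fingers, y is the line along which they close (so a half turn about z gives the same grasp; the last joint's range is limited). The gripper opens to 92 mm and grips with 3 to 60 N. Pads are 19 mm wide; open, the fingers measure 130 mm over their backs; the gripper's body (75 mm by 190 mm) begins 47 mm behind the grasp point.
Start: joints at [-0.861, 0.501, -0.427, 1.55, 0.221, 1.138, -0.21], TCP at [0.281, 0.586, 0.227] pointing down, gripper open.
Joint ranges: [-2.88, 2.88], [-0.31, 2.03], [-1.54, 1.56], [0.2, 2.42], [-1.41, 4.55], [0.19, 2.02], [-2.57, 2.57]. Speed limits (rad/s): [2.57, 2.57, 3.14, 3.14, 3.14, 3.14, 3.14].

## Interface

Orientations are given as a unit quaternion [x, y, z, w].
In Python, from plant import sensors, viewer, robot gives the robot as it stands.
- The arm moves only by the shell command python3 -m handwheel 'ROWS' [FORCE]. ROWS is JSON, a list of rows, each a list of 7 numbers: the turn, a rotation vector about the tool's x, y, z each as a share of 2 rad, from -1 to 1, then the shift along the tool's x, y, z each as a share of 0.15 m, from -1 to 1, then the gripper command: -1 is fully open, 1 is shut, values between are in proportion. In form: [[wx, wy, wz, dx, dy, dz, claw], ...]. A call has 1 to 20 rows; each row shifts and turns the commanded pose from where the row before left it, along the tool's axes as they then stand; what a row does not reach is not made up. A row lasts 1/10 s, in which the tool goes at most 50 mm and 8.59 degrees, less where a joint would pass 70% of its speed; a pose out of reach is approached as far as the arm can. A call with a number of a shift or a turn outside -1 to 1 is refused whole. A call with a gripper value outside its range is refused whole. The fingers move at their own pace and stop on an object; FORCE is the grip in N (left out, the last holds). Time passes only in rows, so rows that do not move let the fingers close. It gives the time, the measured TCP pose, the force, the opening and the grip force at its end, in the units of the state.
- sensors.observe(): the state, without advancing time (a new reading comes with each control period).
- viewer.get_image(name): name is "scene" or "top" or "wrist"; returns a dict with "img" (384x512x3 uint8, blue, green, red), "camera_matrix" (3x3 intrinsics, pixels), "camera_from_world" (4x4, takes a point from world to camera coordinates). Camera axes: x right, y down, z forward; pixel columns grow to the right and rows downward; lengths in m; the calibration is good to about 2 mm. A picture is of the moment at which its call begins. There is no depth.
- robot.job_done(): hands the job in; it is judged then, once.
The state is a dict: "t": time; "q": joint angles; "joint_vel": joint speeds; "tau": joint torques, N m; "tool_pos": TCP position; "ee_rot": TCP orientation; "ft_force": force on the tool from outside, world axes, zero at the start; "wrist_torque": the same for the moment, N m; "finger_gap": finger opening in m; "gripper_force": force on a finger pad.
Only numpy, scipy, OpenCV 4.12 (cv2) and the standard library are available. Lean on these libraries where they do the work, as an engineer would, in place of code of your own. Each camera call takes 0.05 s, during which the arm holds its last target. There are 200 camera calls.

## Task

Put the slotted filter plate into the white suction box: tuck one of its short edges under the metal lip, then lower the opposite edge until the plate lies flat on the floor of the pocket, and let go. Do not drop it in from a height, and leave the solid cover plate, which looks much like it, where it lies.

Things in the scene. Friction and masses are not known exactly. Their poses are not given: they have to be found in the camera images.
- filter: Slotted filter plate, steel, 120 long (x) by 90 wide (y) by 5 mm thick, about 0.25 kg. A grip fin stands on its middle: 60 mm long along x, 10 mm thick along y, its top 45 mm above the plate's underside. Origin: centre of the underside; z up. The short edges, x = -60 and +60 mm, are alike: either may go under the lip. Starts flat on the table.
- housing: White suction box, fixed, 150 (x) by 126 mm (y); a hose spigot stands out 28 mm at its +x end. Origin: centre of its underside, on the table; z up. Dark pocket in its top: x -67 to +67, y -55 to +55 mm, floor at z = 40. Lip at the -x end, roughly towards the robot. Sill at the +x end up to z = 54, side walls to z = 48. The plate in it has 14 mm play in x, 20 mm in y.
- lip (a point): Middle of the lower inner edge of the box's metal retaining lip, at x = -47, z = 58 mm in the box's frame and with its axes. The lip is 4 mm thick (top at z = 62), full width, and covers the pocket from x = -67 to -47. Lip to sill is 114 mm, so the plate goes in only tilted, lip edge low and first; 15 to 20 degrees suits.
- cover: Solid cover plate, to be left alone: same size, fin, origin and axes as the filter plate but without slots, about 0.4 kg. Box, filter plate and cover plate lie side by side in any order.
Things that resemble listed ones, but are neither listed nor needed, are in the scene too. What is shaped like the filter but yellow is not meant. Leave any blue look-alike of the housing alone.

How it is judged:
By the outcome, as a careful person would: the job done as asked, in the order asked, and still so for the second after the job is handed in, with the robot touching nothing.
It also fails if it takes over 46 s, if anything falls off the work surface, if the arm or the gripper's body presses on something with over 40 N, if the wrist force passes 120 N, or if a joint passes its speed limit or range.

## Working session

There is one attempt and no reset: what is moved stays moved. The work goes in short steps, Python scripts to look and compute and a shell command to move; the robot and the scene stay as the last step left them, time stands still between calls to the robot, and variables do not carry over. Pictures are saved under pics/ and viewed, at most 10 in all, crops included, and the job is handed in when it is done.

```bash
mkdir -p pics; ls
python3 - <<'E'
from plant import sensors, viewer, robot
import cv2, numpy as np
a=viewer.get_image("top");b=viewer.get_image("scene")
cv2.imwrite("pics/top0.png",a["img"]);cv2.imwrite("pics/scene0.png",b["img"])
np.set_printoptions(precision=4,suppress=True)
for v in(a,b):print(v["camera_matrix"],v["camera_from_world"])
s=sensors.observe();print(s)
E
```

```text
pics
[[457.9912   0.     250.1095]
 [  0.     457.9912 182.8382]
 [  0.       0.       1.    ]] [[ 0.0151 -0.9999  0.0047 -0.0975]
 [-0.9956 -0.0155 -0.0922  0.3705]
 [ 0.0923 -0.0033 -0.9957  1.467 ]
 [ 0.      0.      0.      1.    ]]
[[377.4799   0.     253.9772]
 [  0.     377.4799 190.4475]
 [  0.       0.       1.    ]] [[ 0.2186  0.9757 -0.0136 -0.001 ]
 [ 0.8109 -0.1894 -0.5536 -0.2878]
 [-0.5428  0.11   -0.8327  1.3002]
 [ 0.      0.      0.      1.    ]]
{'t': 0.1, 'q': array([-0.8608,  0.5017, -0.4268,  1.5514,  0.2208,  1.1383, -0.2103]), 'joint_vel': array([-0.0001, -0.0034, -0.0007, -0.002 , -0.    ,  0.0012, -0.0001]), 'tau': array([ -0.0107, -56.7874,  -5.838 , -27.9914,  -0.069 ,   0.0243,
         0.    ]), 'tool_pos': array([0.2807, 0.5856, 0.2258]), 'ee_rot': array([ 0.2216,  0.9751, -0.0009, -0.0002]), 'ft_force': array([-0.0706,  0.1622,  0.4734]), 'wrist_torque': array([0.0078, 0.0203, 0.0152]), 'gripper_force': 0.0, 'finger_gap': 0.09201148180000378}
```

View pics/top0.png

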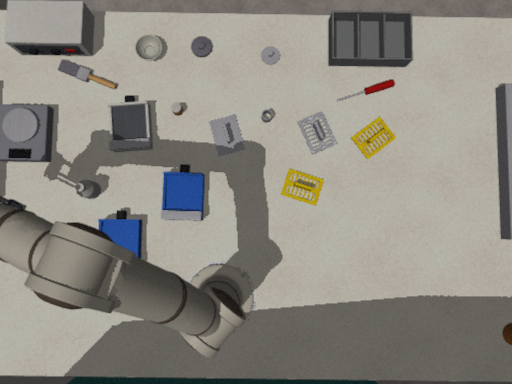

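View pics/scene0.png

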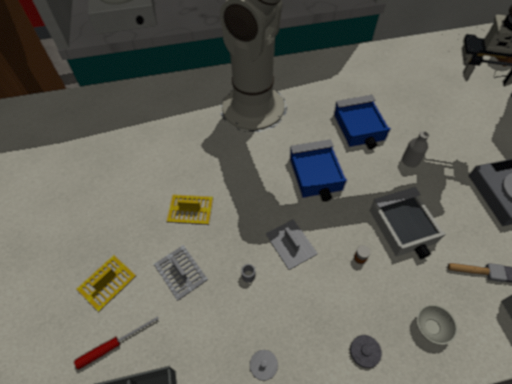

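The top view shows the grey slotted plate at (317,132), the grey solid plate at (226,134), yellow slotted plates at (302,186) and (373,137), the white box at (130,125) with its spigot up at (130,98), and blue boxes at (183,195) and (120,235). The grey slotted plate fits the filter, and the white box with the lip towards the robot fits the housing. I'll confirm both in one enlarged crop.

Run:
```python
import cv2, numpy as np
a=cv2.imread("pics/top0.png");b=cv2.imread("pics/scene0.png")
def c(i,x,y,w,h,k):return cv2.resize(i[y:y+h,x:x+w],(w*k,h*k),interpolation=cv2.INTER_CUBIC)
t=np.hstack([c(a,290,102,57,57,7),c(a,102,92,57,62,7)[:399]])
u=np.hstack([c(b,150,240,66,30*2,6)[:200*2,:399-0][:, :396],c(b,365,185,66,80,6)[20:380]])
o=np.vstack([t[:, :792],u[:,:792]])
o=cv2.resize(o,(620,int(o.shape[0]*620/792)));print(o.shape)
cv2.imwrite("pics/crop1.png",o[:600])
```

```text
(594, 620, 3)
```

View pics/crop1.png

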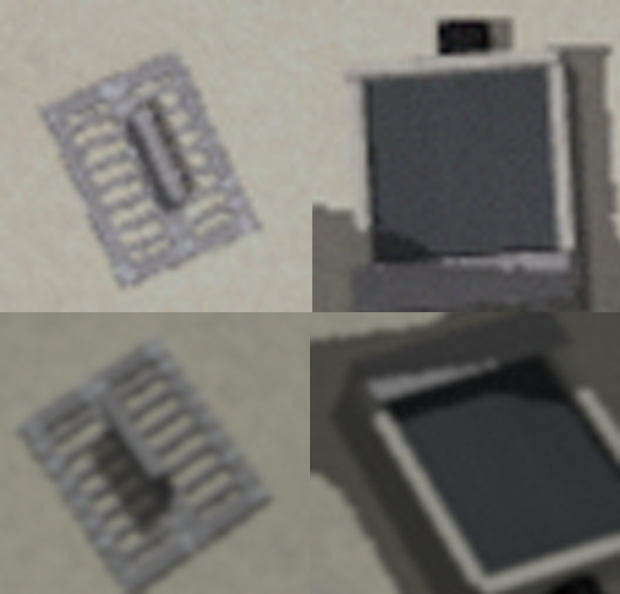

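The crop confirms it. The grey plate at (317,132) has slots and an upright fin. The white box has a dark pocket, a spigot on its far (+x) side and a lip on the robot side. Next I measure both.

```bash
cat > h.py <<'E'
import cv2, numpy as np
np.set_printoptions(precision=4,suppress=True)
CAL={"top":(np.array([[457.9912,0,250.1095],[0,457.9912,182.8382],[0,0,1]]),np.array([[.0151,-.9999,.0047,-.0975],[-.9956,-.0155,-.0922,.3705],[.0923,-.0033,-.9957,1.467]])),
"scene":(np.array([[377.4799,0,253.9772],[0,377.4799,190.4475],[0,0,1]]),np.array([[.2186,.9757,-.0136,-.001],[.8109,-.1894,-.5536,-.2878],[-.5428,.11,-.8327,1.3002]]))}
def ray(cal,pts,z):
    K,T=cal; R=T[:3,:3]; C=-np.linalg.inv(R)@T[:3,3]
    p=np.c_[np.reshape(pts,(-1,2)),np.ones(np.size(pts)//2)]
    d=(np.linalg.inv(R)@np.linalg.inv(K)@p.T).T
    return C+d*((z-C[2])/d[:,2])[:,None]
def biggest(m):
    c=max(cv2.findContours(m.astype(np.uint8),cv2.RETR_EXTERNAL,cv2.CHAIN_APPROX_NONE)[0],key=cv2.contourArea)
    return c
E
python3 - <<'E'
from h import *
im={k:cv2.imread(f"pics/{k}0.png") for k in CAL}
up=8
def roi(k,x,y,w,h):
    return cv2.resize(im[k][y:y+h,x:x+w],None,fx=up,fy=up,interpolation=cv2.INTER_CUBIC)
def full(c,x,y): return (np.reshape(c,(-1,2))+.5)/up-.5+[x,y]
for k,(x,y,w,h) in {"top":(290,102,57,57),"scene":(150,240,60,62)}.items():
    r=roi(k,x,y,w,h).astype(int)
    m=(r[...,2]-r[...,0]<8).astype(np.uint8)
    m=cv2.morphologyEx(m,cv2.MORPH_CLOSE,np.ones((5*up,5*up)))
    m=cv2.morphologyEx(m,cv2.MORPH_OPEN,np.ones((3*up,3*up)))
    P=ray(CAL[k],full(cv2.convexHull(biggest(m)),x,y),.005)
    rc=cv2.minAreaRect((P[:,:2]*1000).astype(np.float32));print("filter",k,rc,cv2.boxPoints(rc).round(1).tolist())
for k,(x,y,w,h),t in [("top",(102,100,57,54),80),("scene",(365,185,90,80),65)]:
    g=roi(k,x,y,w,h).max(2)
    print(np.bincount((g//5).ravel(),minlength=51)[:30])
    m=cv2.morphologyEx((g<t).astype(np.uint8),cv2.MORPH_OPEN,np.ones((3*up,3*up)))
    c=biggest(m); q=cv2.approxPolyDP(c,1.2*up,True); f=full(q,x,y)
    print(k,f.tolist()); 
    for z in(.04,.048,.054,.062):print(z,(ray(CAL[k],f,z)[:,:2]*1000).round(0).tolist())
    v=cv2.resize(im[k][y:y+h,x:x+w],None,fx=up,fy=up);cv2.drawContours(v,[c],-1,(0,0,255),1)
    cv2.imwrite(f"pics/m_{k}.png",v)
a=cv2.imread("pics/m_top.png");b=cv2.imread("pics/m_scene.png")
H=max(a.shape[0],b.shape[0]);a=cv2.copyMakeBorder(a,0,H-a.shape[0],0,0,0);b=cv2.copyMakeBorder(b,0,H-b.shape[0],0,0,0)
o=np.hstack([a,b]);o=cv2.resize(o,(800,o.shape[0]*800//o.shape[1]));cv2.imwrite("pics/m.png",o)
E
```

```text
filter top ((540.30029296875, -312.61114501953125), (129.0902099609375, 94.20575714111328), 24.114545822143555) [[462.1000061035156, -296.0], [500.6000061035156, -382.0], [618.5, -329.20001220703125], [580.0, -243.1999969482422]]
filter scene ((543.5087890625, -313.55078125), (127.82139587402344, 93.77976989746094), 24.19968032836914) [[466.0, -297.0], [504.3999938964844, -382.5], [621.0, -330.1000061035156], [582.5999755859375, -244.60000610351562]]
[    0     0    18    71   137   160   200   664  1578   806  1076  3046
  5492 17295 50173 11395 12736  3792  3412  8422 22639  6423  1738  1799
  1712  1658  1673  1942  1762  1395]
top [[143.6875, 104.3125], [111.4375, 106.8125], [112.3125, 139.8125], [123.5625, 140.9375], [126.1875, 138.4375], [145.3125, 137.5625]]
0.04 [[620.0, 257.0], [610.0, 361.0], [502.0, 353.0], [499.0, 317.0], [507.0, 309.0], [511.0, 248.0]]
0.048 [[618.0, 255.0], [608.0, 358.0], [500.0, 351.0], [497.0, 315.0], [506.0, 307.0], [509.0, 246.0]]
0.054 [[616.0, 253.0], [606.0, 356.0], [499.0, 349.0], [496.0, 313.0], [504.0, 305.0], [508.0, 244.0]]
0.062 [[614.0, 2
[... 2184 characters left out ...]
0.0], [495.0, 306.0], [501.0, 240.0], [510.0, 236.0], [611.0, 247.0], [605.0, 345.0], [597.0, 349.0], [525.0, 341.0], [512.0, 346.0], [495.0, 344.0], [490.0, 353.0], [481.0, 358.0], [464.0, 356.0], [460.0, 347.0]]
0.062 [[476.0, 225.0], [512.0, 198.0], [641.0, 210.0], [640.0, 258.0], [665.0, 264.0], [667.0, 275.0], [660.0, 292.0], [649.0, 301.0], [637.0, 300.0], [635.0, 318.0], [625.0, 327.0], [630.0, 234.0], [618.0, 228.0], [521.0, 218.0], [495.0, 223.0], [488.0, 233.0], [495.0, 305.0], [499.0, 301.0], [505.0, 236.0], [514.0, 232.0], [614.0, 243.0], [608.0, 340.0], [600.0, 344.0], [529.0, 336.0], [516.0, 341.0], [499.0, 339.0], [494.0, 348.0], [485.0, 352.0], [469.0, 351.0], [464.0, 342.0]]
```

View pics/m.png

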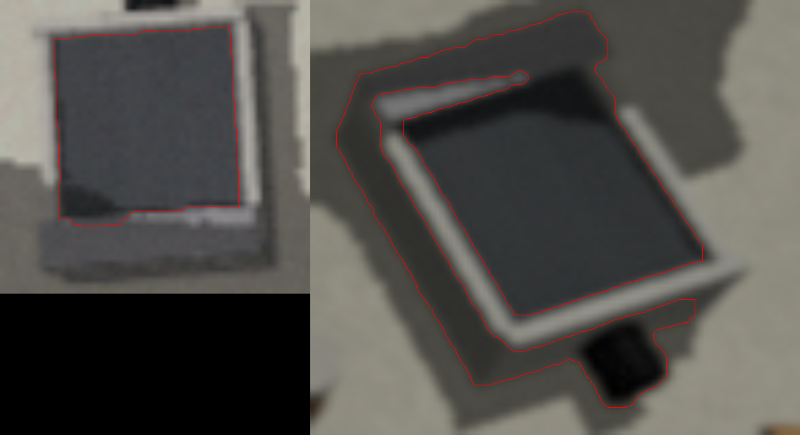

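The outlines follow the pocket's edges well. The filter is at about (0.542, -0.313) with yaw 24°, and the box at about (0.547, 0.30) with yaw 4–5°. The box's two x estimates differ by a few mm, so I'll refine them with the wrist camera on the way over.

Run:
```python
from plant import viewer,sensors
from h import *
from scipy.spatial.transform import Rotation as R
w=viewer.get_image("wrist");K=w["camera_matrix"];T=w["camera_from_world"]
cv2.imwrite("pics/wrist0.png",w["img"])
s=sensors.observe();Rt=R.from_quat(s["ee_rot"]).as_matrix();C=-T[:3,:3].T@T[:3,3]
print(K,"\ncam in tool",Rt.T@(C-s["tool_pos"]),"\naxes",Rt.T@T[:3,:3].T)
# shift in tool axes to see box from (0.547,0.30) : tool over
for z in (.20,.25):print(Rt.T@(np.array([.49,.30,z])-s["tool_pos"])/.15)
print(ray((K,T),[[256,192]],.05))
```

```text
[[300.0259   0.     256.2506]
 [  0.     300.0259 192.3857]
 [  0.       0.       1.    ]] 
cam in tool [ 0.0808 -0.0006 -0.1596] 
axes [[ 0.0006 -0.9553 -0.2957]
 [ 1.      0.0008 -0.0007]
 [ 0.0009 -0.2957  0.9553]]
[-2.0815 -1.1146  0.1743]
[-2.0815 -1.1151 -0.159 ]
[[0.3004 0.5747 0.05  ]]
```

```bash
python3 -m handwheel '[[0,0,0,-0.174,-0.093,-0.013,-1],[0,0,0,-0.174,-0.093,-0.013,-1],[0,0,0,-0.174,-0.093,-0.013,-1],[0,0,0,-0.174,-0.093,-0.013,-1],[0,0,0,-0.174,-0.093,-0.013,-1],[0,0,0,-0.174,-0.093,-0.013,-1],[0,0,0,-0.174,-0.093,-0.013,-1],[0,0,0,-0.174,-0.093,-0.013,-1],[0,0,0,-0.174,-0.093,-0.013,-1],[0,0,0,-0.174,-0.093,-0.013,-1],[0,0,0,-0.174,-0.093,-0.013,-1],[0,0,0,-0.174,-0.093,-0.013,-1],[0,0,-0.066,0,0,0,-1],[0,0,-0.066,0,0,0,-1],[0,0,-0.066,0,0,0,-1],[0,0,-0.066,0,0,0,-1],[0,0,0,0,0,0,-1],[0,0,0,0,0,0,-1]]'
python3 - <<'E'
from plant import viewer,sensors
from h import *
w=viewer.get_image("wrist");cv2.imwrite("pics/wrist1.png",w["img"])
np.savez("w1.npz",K=w["camera_matrix"],T=w["camera_from_world"])
print(sensors.observe()["tool_pos"],sensors.observe()["ee_rot"],sensors.observe()["q"])
E
```

```text
t: 1.95
tool_pos: [0.4909, 0.2998, 0.2499]
ee_rot: [-0.039, 0.999, -0.0, -0.0]
ft_force: [0.2, -1.0, 1.0]
finger_gap: 0.0917
gripper_force: 0.0
[0.4909 0.2998 0.2499] [-0.0389  0.9992 -0.     -0.0002] [-0.2567  0.3421 -0.423   1.7184  0.1538  1.1143  0.9226]
```

View pics/wrist1.png

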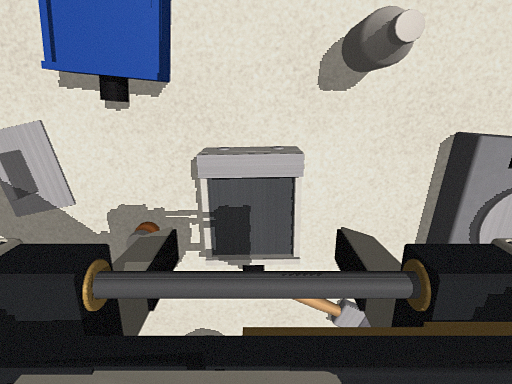

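The wrist view shows the box clearly: lip at (197–304, 152–178), pocket at (210–296, 178–256), sill near row 258. I'll pick out the edges.

Run:
```python
from h import *
im=cv2.imread("pics/wrist1.png");g=im.max(2).astype(int);d=np.load("w1.npz");cal=(d["K"],d["T"])
for c in(225,250,265,280):print(c,g[145:185,c].tolist(),"|",g[248:268,c].tolist())
for r in(195,240):print(r,g[r,196:216].tolist(),"|",g[r,288:308].tolist())
print("lip row",g[168,190:206].tolist(),g[168,298:310].tolist())
```

```text
225 [227, 231, 73, 123, 189, 125, 114, 118, 115, 119, 196, 177, 172, 170, 173, 177, 175, 168, 173, 176, 173, 166, 171, 171, 166, 165, 168, 171, 171, 165, 170, 174, 183, 14, 38, 86, 79, 76, 83, 81] | [46, 45, 41, 50, 37, 37, 45, 96, 85, 85, 88, 85, 102, 120, 228, 216, 213, 224, 227, 224]
250 [229, 188, 100, 112, 114, 123, 151, 110, 82, 135, 187, 174, 170, 172, 176, 181, 171, 179, 176, 174, 179, 169, 171, 170, 170, 170, 166, 169, 165, 166, 175, 175, 101, 31, 84, 81, 78, 84, 81, 76] | [48, 47, 55, 84, 88, 78, 92, 97, 123, 125, 89, 86, 116, 108, 122, 246, 239, 54, 3, 28]
265 [225, 164, 100, 111, 115, 107, 147, 109, 73, 158, 183, 170, 175, 174, 173, 171, 172, 176, 172, 177, 175, 171, 171, 168, 171, 173, 171, 164, 163, 171, 174, 182, 54, 39, 87, 80, 84, 78, 79, 77] | [78, 86, 82, 77, 79, 80, 102, 120, 116, 108, 80, 153, 225, 218, 215, 217, 219, 236, 241, 242]
280 [235, 76, 113, 185, 141, 106, 118, 108, 93, 184, 177, 174, 169, 174, 175, 174, 172, 175, 172, 178, 173, 173, 172, 171, 168, 173, 171, 168, 167, 175, 172, 184, 29, 86, 83, 81, 77, 83, 79, 78] | [76, 82, 79, 79, 82, 79, 109, 123, 116, 114, 87, 178, 226, 220, 213, 212, 218, 231, 228, 225]
195 [108, 120, 126, 120, 127, 186, 226, 221, 214, 217, 224, 207, 88, 74, 79, 81, 84, 83, 76, 76] | [77, 78, 81, 74, 36, 31, 107, 205, 226, 220, 213, 217, 218, 223, 229, 227, 228, 226, 224, 226]
240 [227, 231, 233, 225, 114, 122, 121, 115, 151, 229, 215, 215, 217, 219, 210, 83, 69, 79, 78, 76] | [83, 83, 79, 30, 33, 101, 202, 221, 217, 216, 219, 218, 227, 229, 223, 224, 226, 226, 226, 224]
lip row [219, 110, 114, 118, 120, 120, 122, 127, 176, 167, 164, 168, 166, 169, 168, 167] [168, 170, 166, 165, 164, 164, 193, 235, 228, 227, 228, 226]
```

Run:
```python
from h import *
d=np.load("w1.npz");cal=(d["K"],d["T"])
def p(n,z,*q):
    P=ray(cal,np.array(q,float),z)[:,:2]*1000;v=P[1]-P[0];print(n,P.round(1).tolist(),np.degrees(np.arctan2(v[1],v[0])).round(2))
p("lip inner top x-47",.062,[225,177.6],[280,176.6])
p("lip rear top",.062,[225,154.6],[280,153.4])
p("lip ends",.062,[197.6,168],[303.9,168])
p("floor/sill x67",.040,[265,253.5],[280,253.5])
p("sill top inner x67",.054,[265,258.6],[280,258.3])
p("left floor y-55",.040,[207.5,195],[210.6,240])
p("right floor y55",.040,[291.5,195],[290.5,240])
p("right top y55",.048,[294.4,195],[293.5,240])
```

```text
lip inner top x-47 [[501.7, 262.8], [495.3, 328.2]] 95.55
lip rear top [[474.0, 261.5], [467.6, 325.4]] 95.74
lip ends [[492.5, 229.9], [482.7, 355.3]] 94.48
floor/sill x67 [[610.8, 320.9], [609.2, 341.5]] 94.49
sill top inner x67 [[610.7, 320.5], [608.7, 340.4]] 95.77
left floor y-55 [[532.4, 239.4], [596.2, 245.6]] 5.49
right floor y55 [[523.9, 347.7], [587.7, 353.6]] 5.25
right top y55 [[521.2, 350.2], [583.6, 356.2]] 5.54
```

Everything agrees: lip and sill both put the box centre at (0.5457, 0.296), yaw 5.5°. Moving to look at the filter.

```bash
python3 -m handwheel '[[0,0,0,0.018,-0.235,0,-1],[0,0,0,0.018,-0.235,0,-1],[0,0,0,0.018,-0.235,0,-1],[0,0,0,0.018,-0.235,0,-1],[0,0,0,0.018,-0.235,0,-1],[0,0,0,0.018,-0.235,0,-1],[0,0,0,0.018,-0.235,0,-1],[0,0,0,0.018,-0.235,0,-1],[0,0,0,0.018,-0.235,0,-1],[0,0,0,0.018,-0.235,0,-1],[0,0,0,0.018,-0.235,0,-1],[0,0,0,0.018,-0.235,0,-1],[0,0,0,0.018,-0.235,0,-1],[0,0,0,0.018,-0.235,0,-1],[0,0,0,0.018,-0.235,0,-1],[0,0,0,0.018,-0.235,0,-1],[0,0,0,0.018,-0.235,0,-1],[0,0,0,0.018,-0.235,0,-1]]'
python3 -m handwheel '[[0,0,-0.057,0,0,0,-1],[0,0,-0.057,0,0,0,-1],[0,0,-0.057,0,0,0,-1],[0,0,0,0,0,0,-1],[0,0,0,0,0,0,-1]]'
python3 - <<'E'
from plant import viewer,sensors
from h import *
w=viewer.get_image("wrist");cv2.imwrite("pics/wrist2.png",w["img"])
np.savez("w2.npz",K=w["camera_matrix"],T=w["camera_from_world"])
print(sensors.observe()["q"])
E
```

```text
t: 3.8
tool_pos: [0.494, -0.3377, 0.2502]
ee_rot: [-0.04, 0.999, -0.0, 0.0]
ft_force: [0.3, 0.0, 1.0]
finger_gap: 0.0921
gripper_force: 0.0
t: 4.3
tool_pos: [0.494, -0.3363, 0.2501]
ee_rot: [-0.208, 0.978, 0.0, -0.0]
ft_force: [-0.5, -0.1, 0.9]
finger_gap: 0.0921
gripper_force: 0.0
[ 0.6404  0.3554 -0.1118  1.6714  0.0432  1.1172  2.5071]
```

View pics/wrist2.png

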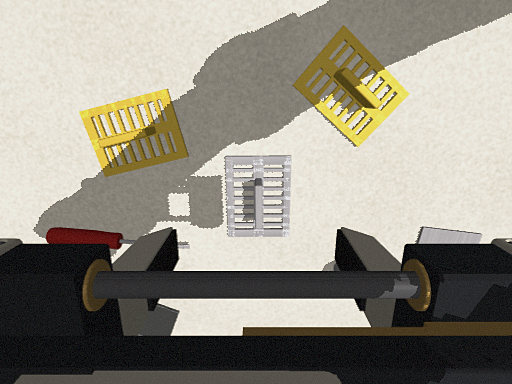

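The slotted grey plate is at (225–291, 155–237), nearly aligned with the gripper, and its fin is at about (258, 180–228). I'll measure the outline and the fin.

Run:
```python
from h import *
from plant import sensors
from scipy.spatial.transform import Rotation as R
im=cv2.imread("pics/wrist2.png").astype(int);d=np.load("w2.npz");cal=(d["K"],d["T"])
x,y,w,h=205,145,100,97
r=im[y:y+h,x:x+w]; m=((r[...,2]-r[...,0]<4)&(r.max(2)>130)).astype(np.uint8)
m=cv2.morphologyEx(m,cv2.MORPH_CLOSE,np.ones((7,7)))
c=cv2.convexHull(biggest(m)).reshape(-1,2)+[x,y]
rc=cv2.minAreaRect((ray(cal,c,.005)[:,:2]*1000).astype(np.float32));print("plate",rc)
g=im.max(2)
for q in (185,200,215,230):print(q,g[q,242:272].tolist())
print(g[172:186,258].tolist(),g[225:245,258].tolist())
s=sensors.observe();print(R.from_quat(s["ee_rot"]).as_matrix())
```

```text
plate ((540.3679809570312, -312.5516357421875), (119.58982849121094, 90.19808197021484), 24.3076229095459)
185 [241, 128, 138, 137, 139, 144, 144, 135, 131, 128, 134, 122, 94, 75, 107, 113, 109, 115, 113, 112, 132, 219, 249, 244, 241, 243, 245, 243, 243, 242]
200 [150, 136, 130, 130, 139, 132, 135, 138, 135, 137, 144, 134, 101, 134, 186, 183, 181, 187, 183, 180, 173, 209, 241, 239, 242, 241, 243, 243, 241, 243]
215 [201, 203, 187, 101, 106, 103, 107, 99, 103, 106, 103, 103, 97, 122, 185, 189, 185, 191, 189, 182, 172, 184, 190, 190, 190, 192, 191, 192, 193, 191]
230 [198, 200, 203, 198, 199, 200, 197, 196, 193, 197, 194, 201, 227, 227, 230, 205, 238, 213, 204, 230, 237, 205, 188, 193, 193, 195, 195, 191, 190, 194]
[182, 183, 182, 188, 186, 189, 98, 83, 95, 90, 90, 86, 88, 109] [184, 185, 185, 156, 186, 238, 188, 214, 195, 171, 183, 201, 232, 233, 234, 236, 232, 230, 230, 231]
[[-0.9132 -0.4075  0.    ]
 [-0.4075  0.9132  0.    ]
 [-0.      0.     -1.    ]]
```

```bash
python3 -m handwheel '[[0,0,0,-0.174,0.009,0,-1],[0,0,0,-0.173,0.009,0,-1],[0,0,0,0,0,0.24,-1],[0,0,0,0,0,0.24,-1],[0,0,0,0,0,0.24,-1],[0,0,0,0,0,0.24,-1],[0,0,0,0,0,0.2,-1],[0,0,0,0,0,0.2,-1],[0,0,0,0,0,0.2,-1],[0,0,0,0,0,0,-1],[0,0,0,0,0,0,-1]]' 45; python3 -c "
from plant import sensors
s=sensors.observe();print(s['q'],s['ee_rot'])"
```

```text
t: 5.45
tool_pos: [0.5402, -0.3124, 0.0161]
ee_rot: [-0.209, 0.978, 0.0, -0.0]
ft_force: [0.8, 0.1, 0.0]
finger_gap: 0.0918
gripper_force: 0.0
[ 0.55786366  0.68594215 -0.10344449  1.75172254  0.10069559  0.71023719
  2.39405121] [-2.09480940e-01  9.77812553e-01  3.18526368e-04 -4.96398931e-04]
```

Close, then lift.

```bash
python3 -m handwheel '[[0,0,0,0,0,0,1],[0,0,0,0,0,0,1],[0,0,0,0,0,0,1],[0,0,0,0,0,0,1],[0,0,0,0,0,0,1],[0,0,0,0,0,0,1],[0,0,0,0,0,0,1],[0,0,0,0,0,0,1]]' 45;
python3 -m handwheel '[[0,0,0,0,0,-0.1,1],[0,0,0,0,0,-0.2,1],[0,0,0,0,0,-0.25,1],[0,0,0,0,0,-0.25,1],[0,0,0,0,0,-0.2,1],[0,0,0,0,0,-0.1,1],[0,0,0,0,0,0,1]]'
```

```text
t: 6.25
tool_pos: [0.5403, -0.3126, 0.0161]
ee_rot: [-0.21, 0.978, 0.0, -0.0]
ft_force: [-0.0, 0.3, 0.6]
finger_gap: 0.0323
gripper_force: 0.0
t: 6.95
tool_pos: [0.5419, -0.3135, 0.1843]
ee_rot: [-0.21, 0.978, -0.002, 0.002]
ft_force: [0.4, -0.4, -0.6]
finger_gap: 0.0003
gripper_force: 0.0
```

I lifted too early, because the fingers need about 1.1 s to close. I'll open, then measure the plate again from where I am.

```bash
python3 -m handwheel '[[0,0,0,0.17,0,-0.22,-1],[0,0,0,0.17,0,-0.22,-1],[0,0,0,0,0,0,-1],[0,0,0,0,0,0,-1],[0,0,0,0,0,0,-1],[0,0,0,0,0,0,-1],[0,0,0,0,0,0,-1],[0,0,0,0,0,0,-1],[0,0,0,0,0,0,-1],[0,0,0,0,0,0,-1],[0,0,0,0,0,0,-1],[0,0,0,0,0,0,-1]]'
python3 - <<'E'
from plant import viewer,sensors
from h import *
from scipy.spatial.transform import Rotation as R
w=viewer.get_image("wrist");im=w["img"].astype(int);cv2.imwrite("pics/wrist3.png",w["img"]);cal=(w["camera_matrix"],w["camera_from_world"][:3])
x,y,ww,h=205,145,100,97
r=im[y:y+h,x:x+ww]; m=((r[...,2]-r[...,0]<4)&(r.max(2)>130)).astype(np.uint8)
m=cv2.morphologyEx(m,cv2.MORPH_CLOSE,np.ones((7,7)))
c=cv2.convexHull(biggest(m)).reshape(-1,2)+[x,y]
rc=cv2.minAreaRect((ray(cal,c,.005)[:,:2]*1000).astype(np.float32));print("plate",rc)
s=sensors.observe();Rt=R.from_quat(s["ee_rot"]).as_matrix()
print(s["tool_pos"],Rt.T@(np.array([rc[0][0]/1e3,rc[0][1]/1e3,.016])-s["tool_pos"])/.15)
E
```

```text
t: 8.15
tool_pos: [0.4939, -0.3336, 0.2472]
ee_rot: [-0.21, 0.978, -0.0, 0.0]
ft_force: [0.1, -0.9, 0.3]
finger_gap: 0.09
gripper_force: 0.0
plate ((540.9636840820312, -313.8819580078125), (118.50274658203125, 92.47515106201172), 24.281131744384766)
[ 0.4938 -0.3336  0.2472] [-0.3403 -0.0093  1.5412]
```

The plate has barely moved, if at all (within 1.5 mm), and still lies flat. I'll grasp again and give the fingers full time to close.

```bash
python3 -m handwheel '[[0,0,0,-0.17,-0.003,0,-1],[0,0,0,-0.17,-0.003,0,-1],[0,0,0,0,0,0.24,-1],[0,0,0,0,0,0.24,-1],[0,0,0,0,0,0.24,-1],[0,0,0,0,0,0.24,-1],[0,0,0,0,0,0.2,-1],[0,0,0,0,0,0.2,-1],[0,0,0,0,0,0.18,-1],[0,0,0,0,0,0,-1]]' 45
python3 -m handwheel '[[0,0,0,0,0,0,1],[0,0,0,0,0,0,1],[0,0,0,0,0,0,1],[0,0,0,0,0,0,1],[0,0,0,0,0,0,1],[0,0,0,0,0,0,1],[0,0,0,0,0,0,1],[0,0,0,0,0,0,1],[0,0,0,0,0,0,1],[0,0,0,0,0,0,1],[0,0,0,0,0,0,1],[0,0,0,0,0,0,1],[0,0,0,0,0,0,1],[0,0,0,0,0,0,1]]' 45
```

```text
t: 9.2
tool_pos: [0.5375, -0.3117, 0.0121]
ee_rot: [-0.21, 0.978, 0.003, -0.003]
ft_force: [-0.3, 0.7, -0.2]
finger_gap: 0.0922
gripper_force: 0.0
t: 10.6
tool_pos: [0.5406, -0.3132, 0.016]
ee_rot: [-0.21, 0.978, 0.0, -0.0]
ft_force: [-0.2, 0.7, 0.3]
finger_gap: 0.0099
gripper_force: 45.0
```

Gripped: opening 9.9 mm, 45 N. Lifting, then carrying it over to the box.

```bash
python3 -m handwheel '[[0,0,0,0,0,-0.05,1],[0,0,0,0,0,-0.12,1],[0,0,0,0,0,-0.2,1],[0,0,0,0,0,-0.25,1],[0,0,0,0,0,-0.25,1],[0,0,0,0,0,-0.2,1],[0,0,0,0,0,-0.1,1],[0,0,0,0,0,0,1]]'
python3 -m handwheel '[[0,0,0,-0.05,0.1,0,1],[0,0,0,-0.1,0.203,0,1],[0,0,0,-0.1,0.203,0,1],[0,0,0,-0.1,0.203,0,1],[0,0,0,-0.1,0.203,0,1],[0,0,0,-0.1,0.203,0,1],[0,0,0,-0.1,0.203,0,1],[0,0,0,-0.1,0.203,0,1],[0,0,0,-0.1,0.203,0,1],[0,0,0,-0.1,0.203,0,1],[0,0,0,-0.1,0.203,0,1],[0,0,0,-0.1,0.203,0,1],[0,0,0,-0.1,0.203,0,1],[0,0,0,-0.1,0.203,0,1],[0,0,0,-0.1,0.203,0,1],[0,0,0,-0.1,0.203,0,1],[0,0,0,-0.1,0.203,0,1],[0,0,0,-0.1,0.203,0,1],[0,0,0,-0.05,0.1,0,1],[0,0,0,0,0,0,1]]'
python3 -m handwheel '[[0,0,0.041,0,0,0,1],[0,0,0.041,0,0,0,1],[0,0,0.041,0,0,0,1],[0,0,0.04,0,0,0,1],[0,0,0,0,0,0,1],[0,0,0,0,0,0,1]]'
```

```text
t: 11.4
tool_pos: [0.542, -0.3142, 0.1941]
ee_rot: [-0.21, 0.978, -0.002, 0.002]
ft_force: [0.8, -1.0, -3.0]
finger_gap: 0.01
gripper_force: 45.0
t: 13.4
tool_pos: [0.5589, 0.3009, 0.1894]
ee_rot: [-0.213, 0.977, 0.001, -0.002]
ft_force: [-0.6, -0.8, -2.5]
finger_gap: 0.0098
gripper_force: 45.0
t: 14.0
tool_pos: [0.5616, 0.2953, 0.1907]
ee_rot: [-0.049, 0.999, -0.001, -0.001]
ft_force: [-0.3, 0.0, -2.6]
finger_gap: 0.0097
gripper_force: 45.0
```

```bash
python3 -m handwheel '[[0,-0.037,0,0,0,0,1],[0,-0.037,0,0,0,0,1],[0,-0.037,0,0,0,0,1],[0,-0.037,0,0,0,0,1],[0,0,0,0,0,0,1],[0,0,0,0,0,0,1]]'
cat >> h.py <<'E'
def go(targets):
    """targets: (Px,Pz,theta_deg) of plate low corner in box frame, mm; prints total row numbers from measured pose to each in turn"""
    from plant import sensors
    from scipy.spatial.transform import Rotation as R
    s=sensors.observe();p=s["tool_pos"];Q=R.from_quat(s["ee_rot"])
    Bz=R.from_euler("z",5.5,degrees=True);O=np.array([.5457,.296,0])
    print("box frame tcp",Bz.inv().apply(p-O)*1e3,"euler",(Bz.inv()*Q*R.from_euler("y",180,degrees=True)).as_rotvec(degrees=True))
    for x,z,t in targets:
        t_=np.radians(t);a=np.array([np.cos(t_),0,np.sin(t_)]);n=np.array([-a[2],0,a[0]])
        tp=O+Bz.apply(np.array([x,0,z])/1e3+.06*a+.016*n)
        q=Bz*R.from_euler("y",-t,degrees=True)*R.from_euler("y",180,degrees=True)
        print((x,z,t),"turn",(Q.inv()*q).as_rotvec()/2,"shift",Q.inv().apply(tp-p)/.15); p,Q=tp,q
E
python3 - <<'E'
from h import *
from plant import viewer
go([(-38,110,17),(-38,45,17),(-63,42.5,17)])
a=viewer.get_image("top")["img"];b=viewer.get_image("scene")["img"]
f=lambda i,x,y:cv2.resize(i[y:y+130,x:x+130],(390,390),interpolation=cv2.INTER_CUBIC)
cv2.imwrite("pics/hover.png",np.hstack([f(a,70,60),f(b,340,130)]))
E
```

```text
t: 14.6
tool_pos: [0.5615, 0.2964, 0.1916]
ee_rot: [-0.049, 0.988, 0.007, 0.146]
ft_force: [0.8, -0.2, -3.1]
finger_gap: 0.01
gripper_force: 45.0
box frame tcp [ 15.8168  -1.0759 191.5723] euler [ -0.035  -16.8501   0.1416]
(-38, 110, 17) turn [-0.0001 -0.0013  0.0013] shift [0.1013 0.0075 0.3088]
(-38, 45, 17) turn [0. 0. 0.] shift [0.1267 0.     0.4144]
(-63, 42.5, 17) turn [0. 0. 0.] shift [ 0.1643  0.     -0.0328]
```

View pics/hover.png

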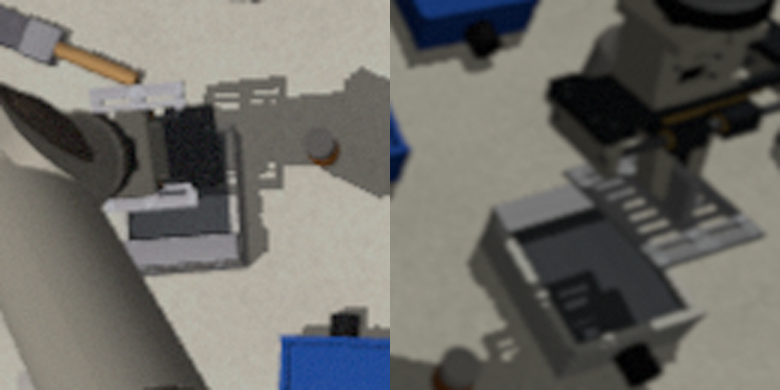

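The plate sits square in the gripper above the pocket, with its robot-side edge low. Descending to just above the floor, inside of the lip.

```bash
python3 -m handwheel '[[0,0,0,0.033,0.002,0.1,1],[0,0,0,0.034,0.002,0.104,1],[0,0,0,0.034,0.003,0.104,1],[0,0,0,0.032,0,0.104,1],[0,0,0,0.032,0,0.104,1],[0,0,0,0.032,0,0.104,1],[0,0,0,0.016,0,0.052,1],[0,0,0,0.008,0,0.026,1],[0,0,0,0,0,0,1],[0,0,0,0,0,0,1]]'
python3 -c "
from h import *
go([(-38,45,17),(-63,42.5,17)])"
```

```text
t: 15.7
tool_pos: [0.5614, 0.2981, 0.0825]
ee_rot: [-0.048, 0.988, 0.007, 0.148]
ft_force: [-0.1, 0.7, -2.5]
finger_gap: 0.0099
gripper_force: 45.0
box frame tcp [15.8311  0.5719 82.5273] euler [  0.0416 -17.0153   0.0601]
(-38, 45, 17) turn [0.0004 0.0001 0.0005] shift [ 0.0163 -0.0038  0.0277]
(-63, 42.5, 17) turn [0. 0. 0.] shift [ 0.1643  0.     -0.0328]
```

```bash
python3 -m handwheel '[[0,0,0,0.008,-0.002,0.014,1],[0,0,0,0.008,-0.002,0.014,1],[0,0,0,0,0,0,1],[0,0,0,0.033,0,-0.0065,1],[0,0,0,0.033,0,-0.0065,1],[0,0,0,0.033,0,-0.0065,1],[0,0,0,0.033,0,-0.0065,1],[0,0,0,0.033,0,-0.0065,1],[0,0,0,0,0,0,1],[0,0,0,0,0,0,1]]'
python3 -c "
from h import *
go([(-63,42,17),(-63,41.5,12),(-63,41,7),(-63,41,3),(-63,40.5,0)])"
```

```text
t: 16.7
tool_pos: [0.5347, 0.2947, 0.0746]
ee_rot: [-0.048, 0.988, 0.007, 0.147]
ft_force: [0.4, -0.2, -3.7]
finger_gap: 0.0096
gripper_force: 45.0
box frame tcp [-11.0592  -0.1975  74.6467] euler [  0.019  -16.9733   0.0866]
(-63, 42, 17) turn [ 0.0003 -0.0002  0.0007] shift [-0.0052  0.0013  0.0002]
(-63, 41.5, 12) turn [0.     0.0436 0.    ] shift [-0.0068 -0.      0.0385]
(-63, 41, 7) turn [-0.      0.0436  0.    ] shift [-0.0071  0.      0.0385]
(-63, 41, 3) turn [0.     0.0349 0.    ] shift [-0.0065 -0.      0.0282]
(-63, 40.5, 0) turn [0.     0.0262 0.    ] shift [-0.0049 -0.      0.0244]
```

No contact and the edge is under the lip. Lowering the far edge.

```bash
python3 -m handwheel '[[0,0.022,0,-0.006,0,0.019,1],[0,0.022,0,-0.006,0,0.019,1],[0,0.022,0,-0.004,0,0.019,1],[0,0.022,0,-0.004,0,0.019,1],[0,0.017,0,-0.003,0,0.014,1],[0,0.018,0,-0.003,0,0.014,1],[0,0,0,0,0,0,1],[0,0,0,0,0,0,1]]'
python3 -c "
from h import *
go([(-62,40.2,0)])"
```

```text
t: 17.5
tool_pos: [0.5419, 0.295, 0.0599]
ee_rot: [-0.048, 0.999, 0.001, 0.025]
ft_force: [-0.3, 0.4, -3.6]
finger_gap: 0.0099
gripper_force: 45.0
box frame tcp [-3.875  -0.6613 59.8594] euler [ 0.0033 -2.907   0.0225]
(-62, 40.2, 0) turn [0.     0.0254 0.0002] shift [-0.0112  0.0044  0.025 ]
```

```bash
python3 -m handwheel '[[0,0.0127,0,-0.005,0.002,0.0125,1],[0,0.0127,0,-0.005,0.002,0.0125,1],[0,0,0,0,0,0,1],[0,0,0,0,0,0,1]]'
python3 -c "
from h import *
go([(-62,39.5,0)])"
```

```text
t: 17.9
tool_pos: [0.5428, 0.2961, 0.0563]
ee_rot: [-0.049, 0.999, -0.0, -0.0]
ft_force: [-0.5, -0.3, -3.0]
finger_gap: 0.0095
gripper_force: 45.0
box frame tcp [-2.9087  0.362  56.3407] euler [-0.0079  0.0054  0.0879]
(-62, 39.5, 0) turn [-0.0001 -0.      0.0008] shift [-0.0061 -0.0024  0.0056]
```

Still hanging free. Easing down until it touches.

```bash
for i in 1 2 3; do python3 -m handwheel '[[0,0,0,0,0,0.0025,1],[0,0,0,0,0,0,1],[0,0,0,0,0,0,1]]' | grep -E "tool_pos|ft_force"; done
```

```text
tool_pos: [0.5429, 0.2961, 0.0561]
ft_force: [-0.1, -0.2, -3.2]
tool_pos: [0.543, 0.2961, 0.056]
ft_force: [-1.9, -1.2, 2.4]
tool_pos: [0.5429, 0.2961, 0.056]
ft_force: [-4.2, -1.9, 6.3]
```

It is on the floor, with contact at the expected height. Letting go, then backing straight up.

```bash
python3 -m handwheel '[[0,0,0,0,0,0,0],[0,0,0,0,0,0,0],[0,0,0,0,0,0,0],[0,0,0,0,0,0,0],[0,0,0,0,0,0,0],[0,0,0,0,0,0,0],[0,0,0,0,0,0,0],[0,0,0,0,0,0,0]]'
python3 -m handwheel '[[0,0,0,0,0,-0.06,0],[0,0,0,0,0,-0.15,0],[0,0,0,0,0,-0.25,0],[0,0,0,0,0,-0.25,0],[0,0,0,0,0,-0.25,0],[0,0,0,0,0,-0.2,0],[0,0,0,0.2,0,0,0],[0,0,0,0.2,0,0,0],[0,0,0,0,0,0,0],[0,0,0,0,0,0,0]]'
python3 - <<'E'
from h import *
from plant import viewer
w=viewer.get_image("wrist");print(w["camera_from_world"][:3].tolist());b=viewer.get_image("scene")["img"]
cv2.imwrite("pics/w_end.png",w["img"])
f=lambda i,x,y,n:cv2.resize(i[y:y+n,x:x+n],(390,390),interpolation=cv2.INTER_CUBIC)
cv2.imwrite("pics/end.png",np.hstack([f(w["img"],170,120,160),f(b,350,150,120)]))
E
```

```text
t: 19.6
tool_pos: [0.5431, 0.296, 0.0552]
ee_rot: [-0.049, 0.999, -0.0, -0.0]
ft_force: [0.1, 0.5, 0.5]
finger_gap: 0.0461
gripper_force: 0.0
t: 20.6
tool_pos: [0.4835, 0.2903, 0.2303]
ee_rot: [-0.049, 0.999, 0.0, 0.0]
ft_force: [-0.1, -0.3, 0.2]
finger_gap: 0.0457
gripper_force: 0.0
[[-0.09850986858072712, 0.9951360739916885, -5.711257801344847e-06, -0.24103603187248515], [0.9504480362949291, 0.09408783970687316, 0.2963039127693196, -0.5249717504909902], [0.29486324982154466, 0.029183431253098815, -0.9550937080962134, 0.24545539229112115]]
```

View pics/end.png

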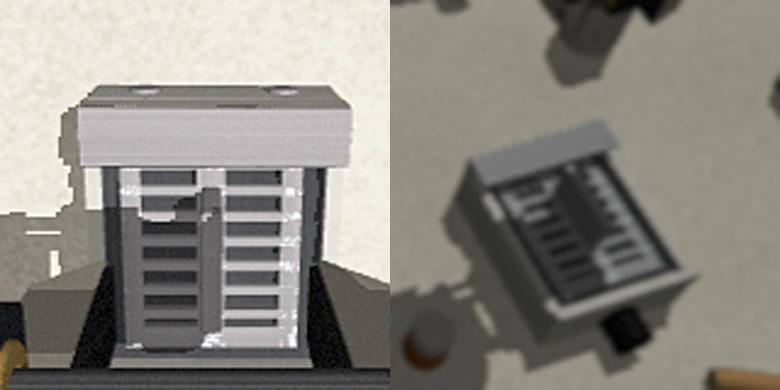

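The slotted plate lies flat and square in the pocket. Its near edge is hidden under the lip (crop row 165), its far edge is inside the sill (row 350), and the gripper is clear. Handing in.

```bash
python3 -c "
from plant import robot
print(robot.job_done())"
```

```text
the job is handed in; nothing more can be done
None
```

The slotted filter plate lies flat in the white box's pocket, one short edge under the lip, released and handed in at about 21 s; my first grasp closed on nothing, and the plate stayed within about 1.5 mm.

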